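# Close the slide-lock lid of the washing-tablet tub

## Robot

A 6-joint arm with a two-finger parallel gripper is mounted at the origin on a cart in front of the work surface, level with it; the furniture and walls round the work are solid. World frame = base frame: x ahead of the robot, y to its left, z up, the work surface at z = 0. Lengths are in m, angles in rad, forces in N, time in s.
With the tool pointing down it reaches from about 0.275 to 0.725 m from the base axis. Payload 5.6 kg.
Tool frame: the origin (TCP) lies between the finger pads; the fingertips stand arm.tcp_to_tips ahead of it and the grasp point (between the pads) lies 5 mm behind it (arm.tcp_to_tips is the distance from the TCP to the fingertips, in m); z points along the fingers, y is the line along which they close (so a half turn about z gives the same grasp; the last joint's range is limited). The gripper opens to 85 mm and grips with 20 to 120 N. Pads are 22 mm wide; open, the fingers measure 114 mm over their backs; the gripper's body (76 mm by 85 mm) begins 54 mm behind the grasp point. The pads swing forward as they close: fully open they stand 13 mm farther back than shut.
Start: joints at [-0.935, 0.255, 0.108, 0, -1.424, -0.285], TCP at [0.189, -0.516, 0.245] pointing down, gripper open.
Joint ranges: [-2.95, 2.95], [-1.21, 1.97], [-1.09, 1.5], [-2.87, 1.71], [-2.94, -0.07], [-3.05, 3.05]. Speed limits (rad/s): [2.57, 2.57, 3.14, 3.14, 3.14, 3.14].

## Interface

Orientations are given as [roll, pitch, yaw] about the fixed x, y, z axes, in that order (R = Rz(yaw) Ry(pitch) Rx(roll)).
In Python, from plant import telemetry, imaging, arm gives the robot as it stands.
- The arm moves only by the shell command python3 -m inch 'ROWS'. ROWS is JSON, a list of rows, each a list of 7 numbers: the shift along the tool's x, y, z in m, then the turn, a rotation vector about the tool's x, y, z in rad, then the gripper's target within -1 to 1 (shut at 1, half-way at 0, fully open at -1). In form: [[tx, ty, tz, rx, ry, rz, claw], ...]. A call has 1 to 20 rows; each row shifts and turns the commanded pose from where the row before left it, along the tool's axes as they then stand; what a row does not reach is not made up. A row lasts 1/8 s, in which the tool goes at most 62.5 mm and 10.7 degrees, less where a joint would pass 70% of its speed; a pose out of reach is approached as far as the arm can. A call is refused whole if a number of a shift passes 0.0625 or a number of a turn 0.188, either way. A call with a gripper value outside its range is refused whole. The fingers move at their own pace and stop on an object; the grip force is fixed at half the most. Time passes only in rows, so rows that do not move let the fingers close. It gives the time, the measured TCP pose, the force, the opening and the grip force at its end, in the units of the state.
- telemetry.sense(): the state, without advancing time (a new reading comes with each control period).
- imaging.read_camera(name): name is "scene" or "top" or "wrist"; returns a dict with "color" (400x640x3 uint8, red, green, blue), "fx", "fy", "cx", "cy" (pixels), "k1" (the pictures are not rectified: a ray, as slopes to the right and down, at radius r is drawn at 1 + k1 r^2 times it, then the intrinsics apply), "R" (3x3) and "t" (3): a world point X has camera coordinates R X + t. Camera axes: x right, y down, z forward; pixel columns grow to the right and rows downward; lengths in m; the calibration is good to about 2 mm. A picture is of the moment at which its call begins. There is no depth.
- arm.job_done(): hands the job in; it is judged then, once.
The state is a dict: "time_s": time; "joints": joint angles; "joint_velocities": joint speeds; "joint_torque": joint torques, N m; "position": TCP position; "eef_rot": TCP orientation; "contact_force": force on the tool from outside, world axes, zero at the start; "torque": the same for the moment, N m; "finger_gap": opening from 0.0 (shut) to 1.0 (fully open); "grip_force": force on a finger pad.
Only numpy, scipy, OpenCV 4.12 (cv2) and the standard library are available. Lean on these libraries where they do the work, as an engineer would, in place of code of your own. Each camera call takes 0.05 s, during which the arm holds its last target. There are 200 camera calls.

## Task

Close the open tub of washing tablets: with the closed fingertips, fold the grey hinged lid over, press it down flat, and push it along by the step on its top until its free edge is fully home beneath the tub's fixed lip, so that it stays shut when you let go and move clear. Push gently, without forcing it against its stop, and only on the outside of the lid; do not reach under it, pinch it or lift anything, and leave the tin, the spice jar and the mug where they stand.

Things in the scene. Friction and masses are not known exactly. Their poses are not given: they have to be found in the camera images.
- tub: White open tub of tablets, fixed, 152 mm (its x, -80 to +72 mm) by 106 mm (y), rim 61 mm high. Origin: on the worktop, mid-mouth. Its x points level from hinge end to lip end (the way the lid folds over and is then pushed), z up. A fixed lip 26 mm deep bridges the +x end: underside 69 mm, top 74 mm above the worktop, open below for 20 mm in from its edge. Place and yaw (-1.5 to 1.5) vary.
- lid (a joint): Angle of the grey lid (rad): 0 flat on the rim, 1.57 upright, more leans back from the lip (start 1.65 to 2.15). A spring (rest angle 1.9, 0.08 N m/rad) with friction lifts it again to about 1.3 if let go while not beneath the lip; held by the lip it rests at about 0.04. Slid forward before it is flat, its edge lands on top of the lip (0.1 or more) and cannot close.
- lid_slide (a joint): Travel (m) of the lid's hinge rod along the tub's +x in its slots: 0 is drawn back (start; the free edge of the flat lid is then 6 mm short of the lip), 0.020 is the stop, with the edge 14 mm beneath the lip. Moves with about 5 N of friction and stays where it is left; 10 to 20 N against the stop is plenty, over 40 N is forcing it.
- lid_hinge (a point): Middle of the lid's hinge line, 61 mm above the worktop; at tub x = -65 mm plus the slide travel. Moves with the slide only.
- lid_edge (a point): Middle of the lid's free edge, on its outer (upper when closed) face. The lid is a flat panel 4 mm thick and 88 mm wide that reaches 105 mm from the hinge line; its underside carries a black seal 3 mm thick.
- lid_step (a point): Foot of the push step on the lid's outer face: the face of the step that looks to the hinge, 70 mm from the hinge line, at its middle. The step is 44 mm wide and stands 8 mm out of the panel; beyond it a ramp falls away to the free edge. The 65 mm of panel between hinge and step is bare and takes a fingertip.
- lip_edge (a point): Middle of the lower front edge of the fixed lip, at tub x = 46 mm, 69 mm above the worktop.
- tuna: Bystander: low round food tin, 86 mm across, 40 mm high, loose. Origin under its centre. Leave it alone.
- spice_jar: Bystander: small glass spice jar with a black cap, 41 mm across, 105 mm high, loose. Origin under its centre. Leave it alone.
- mug: Bystander: white mug with a pattern of small leaves, 92 mm across (127 mm with its handle), 95 mm high, loose. Origin under its centre. Leave it alone.

How it is judged:
At the end, for the whole second after the job is handed in: The lid lies flat (under 0.08 rad) and at rest with its free edge at least 7 mm beneath the lip (slide travel over 14 of 20 mm), held by the lip alone; tin, jar and mug stand upright within 20 mm of where they were (value of joint lid below 0.08 rad and value of joint lid_slide above 0.014 m and x of lid_edge in the frame of tub above 0.053 m and z of lid_edge in the frame of tub below 0.0715 m and velocity of joint lid below 0.05 rad/s and distance of each of tuna, spice_jar, mug from where it was at the start of the episode below 0.02 m and angle between each of tuna, spice_jar, mug's own z axis and vertical below 0.15 rad); the robot touches nothing.
It fails at once if the fingers reach under the lid and press on the seal on its underside, to lift or pinch it (contact force between the fingers and seal above 2 N).
It fails at once if the fingers force the lid or the tub with over 40 N (contact force between the fingers and tub above 40 N).
It fails at once if the tin is shifted by more than 30 mm, lifted or knocked over (distance of tuna from where it was at the start of the episode above 0.03 m or angle between tuna's own z axis and vertical above 0.4 rad).
It fails at once if the spice jar is shifted by more than 30 mm, lifted or knocked over (distance of spice_jar from where it was at the start of the episode above 0.03 m or angle between spice_jar's own z axis and vertical above 0.4 rad).
It fails at once if the mug is shifted by more than 30 mm, lifted or knocked over (distance of mug from where it was at the start of the episode above 0.03 m or angle between mug's own z axis and vertical above 0.4 rad).
It also fails if it takes over 38 s, if anything falls off the work surface, if the arm or the gripper's body presses on something with over 40 N, if the wrist force passes 120 N, or if a joint passes its speed limit or range.

## Working session

There is one attempt and no reset: what is moved stays moved. The work goes in short steps, Python scripts to look and compute and a shell command to move; the robot and the scene stay as the last step left them, time stands still between calls to the robot, and variables do not carry over. Pictures are saved under pics/ and viewed, at most 10 in all, crops included, and the job is handed in when it is done.

```bash
ls; mkdir -p pics
python3 - <<'E'
from plant import telemetry, imaging, arm
import cv2
print(telemetry.sense()); print(arm.tcp_to_tips)
for n in("scene","top"):
    d=imaging.read_camera(n); cv2.imwrite(f"pics/{n}0.png",d["color"][:,:,::-1]); print(n,{k:(v if not hasattr(v,'shape') else v.tolist()) for k,v in d.items() if k!="color"})
E
```

```text
pics
{'time_s': 0.0, 'joints': array([-9.35407097e-01,  2.55755961e-01,  1.07008610e-01, -5.05507027e-04,
       -1.42387399e+00, -2.84558332e-01]), 'joint_velocities': array([ 0.00037714,  0.0009867 , -0.00073676,  0.00122369, -0.00077915,
        0.00029239]), 'joint_torque': array([ 2.71162917e-04, -3.86629057e+01,  2.37941480e+01,  5.36512166e+00,
       -6.01585692e-03,  9.99276075e-07]), 'position': array([ 0.18891084, -0.51604682,  0.24438795]), 'eef_rot': array([ 3.13970067e+00, -3.25265390e-05, -2.79083619e+00]), 'contact_force': array([ 0.24724563,  0.23245358, -0.41168679]), 'torque': array([ 0.0097209 ,  0.00446754, -0.01893279]), 'grip_force': 0.0, 'finger_gap': 0.9984925984948105}
0.014
scene {'fx': 470.330992662177, 'fy': 470.330992662177, 'cx': 314.63759678742974, 'cy': 195.63792812532535, 'k1': -0.09607359586052011, 'R': [[-0.6480145680785103, -0.7616118487833066, 0.004950893949096265], [-0.5408856263750611, 0.45561456561087527, -0.707006440412017], [0.5362087827878981, -0.4608283404870918, -0.7071897778284364]], 't': [0.482306781879551, 0.3042784416565615, 1.1146765031588033]}
top {'fx': 388.41155558537764, 'fy': 388.41155558537764, 'cx': 317.2887170490266, 'cy': 202.60356207326726, 'k1': -0.02182318051793506, 'R': [[0.011690984488900073, -0.9996202410301901, 0.024953849491110704], [-0.9931033957354157, -0.014518984750859307, -0.11633935043909498], [0.11665747408746055, -0.02342163112486031, -0.9928959970384533]], 't': [0.12583032188490664, 0.5961761451517517, 1.1516669183505028]}
```

View pics/scene0.png

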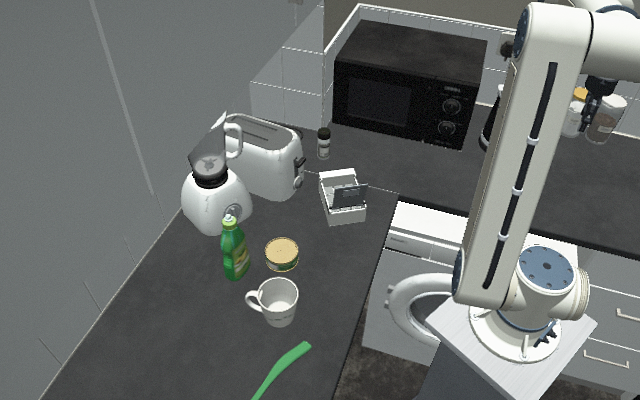

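View pics/top0.png

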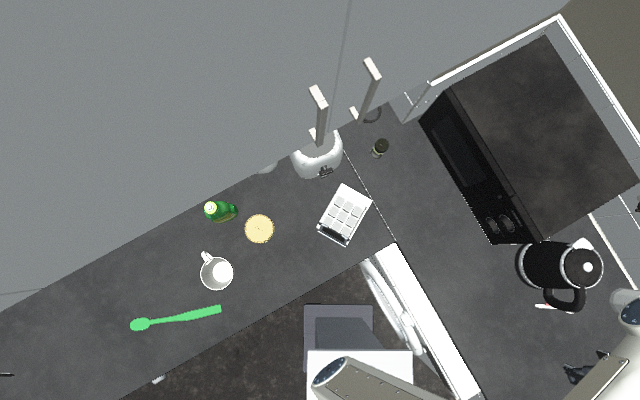

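The scene view shows the tub at about (343,197), lid up at (350,195), tin at (281,254), mug at (277,300) and jar at (323,143). The top view shows the tub at (345,213) with its hinge end near (334,237), tin at (259,228), mug at (217,272) and jar at (380,147).

Run:
```python
import cv2,numpy as np
a=cv2.imread("pics/scene0.png")[155:235,300:390]; b=cv2.imread("pics/top0.png")[172:257,300:390]
a=cv2.resize(a,(400,360),interpolation=cv2.INTER_CUBIC)
b=cv2.resize(b,(400,378),interpolation=cv2.INTER_CUBIC)[:360]
cv2.imwrite("pics/crop.png",np.hstack([a,b]))
```

```text
(no output)
```

View pics/crop.png

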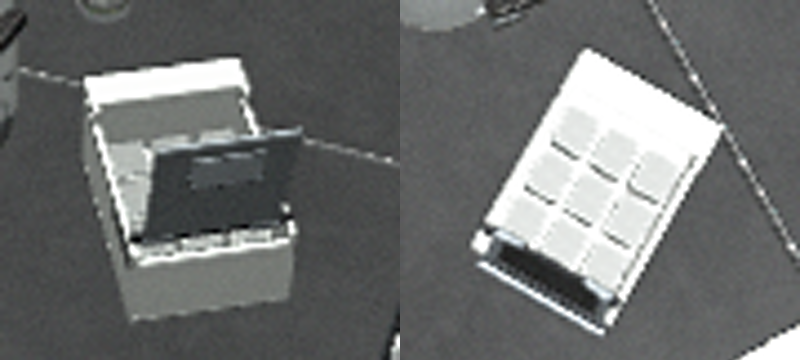

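The crop shows (top view, right half) the lip's corners at crop (588,48) and (722,127) with the hinge end at the lower left. The lid's edge is the bright line from (478,265) to (605,332). In the scene view the lid's edge runs from (150,155) to (302,130).

```bash
cat > h.py <<'E'
import cv2,numpy as np
from plant import telemetry, imaging, arm
def ray(d,u,v):
    K=np.array([[d["fx"],0,d["cx"]],[0,d["fy"],d["cy"]],[0,0,1]])
    p=cv2.undistortPoints(np.array([[[u,v]]],float),K,np.array([d["k1"],0,0,0.]))[0,0]
    R,t=np.array(d["R"]),np.array(d["t"]).ravel()
    r=R.T@np.array([p[0],p[1],1]); return -R.T@t, r/np.linalg.norm(r)
def onz(d,u,v,z):
    o,r=ray(d,u,v); return o+r*(z-o[2])/r[2]
def tri(d1,p1,d2,p2):
    a,r=ray(d1,*p1); b,s=ray(d2,*p2)
    k=np.linalg.lstsq(np.c_[r,-s],b-a,rcond=None)[0]
    P,Q=a+k[0]*r,b+k[1]*s; return (P+Q)/2,np.linalg.norm(P-Q)
E
python3 - <<'E'
from h import *
np.set_printoptions(precision=4,suppress=True)
s=imaging.read_camera("scene");t=imaging.read_camera("top")
T=lambda x,y:((x-400)/4.444+300-.4,y/4.447+172-.4)
S=lambda x,y:(x/4.444+300-.4,y/4.5+155-.4)
A=onz(t,*T(588,48),.074);B=onz(t,*T(722,127),.074)
A2=onz(s,*S(242,60),.074);B2=onz(s,*S(83,76),.074)
print("lip back T",A,B,np.linalg.norm(A-B),"S",A2,B2,np.linalg.norm(A2-B2))
C=onz(t,*T(472,243),.061);D=onz(t,*T(610,328),.061)
C2=onz(s,*S(296,228),.061);D2=onz(s,*S(133,262),.061)
print("hinge end",C,D,np.linalg.norm(C-D),"S",C2,D2)
for p,q in(((480,265),(150,155)),((605,332),(302,130)),((480,265),(302,130)),((605,332),(150,155))): print("lidcorner",tri(t,T(*p),s,S(*q)))
m=(t["color"].min(2)>150).astype(np.uint8); m[:, :300]=0;m[:,380:]=0;m[:180]=0;m[250:]=0
c=max(cv2.findContours(m,0,2)[0],key=cv2.contourArea); r=cv2.minAreaRect(c);print(r)
for p in cv2.boxPoints(r): print(onz(t,*p,.068))
for n,p in dict(tuna=((259,228),.04),mug=((217,272),.095),jar=((382,147),.105)).items(): print(n,onz(t,*p[0],p[1]))
E
```

```text
lip back T [0.6511 0.0623 0.074 ] [ 0.5993 -0.0274  0.074 ] 0.10352454112079504 S [ 0.5955 -0.0265  0.074 ] [0.6519 0.0651 0.074 ] 0.10749643144030634
hinge end [0.5208 0.1379 0.061 ] [0.4656 0.0457 0.061 ] 0.10744687786741174 S [0.4712 0.0449 0.061 ] [0.5155 0.1417 0.061 ]
lidcorner (array([0.5045, 0.1373, 0.1566]), np.float64(0.006877746930693357))
lidcorner (array([0.4627, 0.059 , 0.1591]), np.float64(0.001053315769951654))
lidcorner (array([0.4704, 0.1109, 0.1926]), np.float64(0.07805139955805389))
lidcorner (array([0.4915, 0.0919, 0.1416]), np.float64(0.09074125304282592))
((344.1615295410156, 213.09230041503906), (36.59024429321289, 52.83879089355469), 29.744882583618164)
[0.5182 0.1399 0.068 ]
[0.6561 0.0633 0.068 ]
[ 0.6029 -0.0317  0.068 ]
[0.4663 0.0461 0.068 ]
tuna [0.5144 0.3079 0.04  ]
mug [0.3861 0.4156 0.095 ]
jar [ 0.7528 -0.0523  0.105 ]
```

The two views agree. The tub's origin is at about (0.562, 0.0535) with yaw -0.52, the lid is at about 1.83 rad, and the sizes come out at 151 x 106 mm. Next I move up and over to a point behind the lid, closing the fingers on the way.

```bash
python3 -m inch '[[0,0,-0.03,0,0,0,1],[0,0,-0.03,0,0,0,1],[-0.028,0.032,0,0,0,0,1],[-0.028,0.032,0,0,0,0,1],[-0.028,0.032,0,0,0,0,1],[-0.028,0.032,0,0,0,0,1],[-0.028,0.032,0,0,0,0,1],[-0.028,0.032,0,0,0,0,1],[-0.028,0.032,0,0,0,0,1],[-0.028,0.032,0,0,0,0,1],[-0.028,0.032,0,0,0,0,1],[-0.028,0.032,0,0,0,0,1],[-0.028,0.032,0,0,0,0,1],[-0.028,0.032,0,0,0,0,1],[-0.028,0.032,0,0,0,0,1],[-0.028,0.032,0,0,0,0,1],[-0.028,0.032,0,0,0,0,1],[-0.028,0.032,0,0,0,0,1]]'
python3 -m inch '[[0,0,0,0,0,-0.175,1],[0,0,0,0,0,-0.175,1],[0,0,0,0,0,-0.175,1],[0,0,0,0,0,-0.175,1],[0,0,0,0,0,-0.175,1],[0,0,0,0,0,-0.175,1],[0,0,0,0,0,-0.175,1],[0,0,0,0,0,-0.175,1],[0,0,0,0,0,-0.175,1],[0,0,0,0,0,-0.175,1],[0,0,0,0,0,-0.175,1],[0,0,0,0,0,-0.175,1],[0,0,0,0,0,-0.175,1]]'
```

```text
time_s: 2.45
position: [0.434, 0.1197, 0.3052]
eef_rot: [3.142, -0.0, -2.79]
contact_force: [1.1, -0.0, 1.6]
finger_gap: -0.002
grip_force: 0.0
time_s: 4.08
position: [0.4336, 0.1182, 0.3051]
eef_rot: [3.141, 0.0, -0.51]
contact_force: [-1.4, -0.1, -0.4]
finger_gap: -0.002
grip_force: 0.0
```

```bash
python3 -m inch '[[0.004,-0.004,0,0,0,0.01,1],[0.004,-0.004,0,0,0,0,1],[0,0,0,0,0,0,1]]'
python3 - <<'E'
from h import *
for n in("wrist",):
    d=imaging.read_camera(n); cv2.imwrite(f"pics/{n}1.png",d["color"][:,:,::-1]); np.savez("pics/w1.npz",**d)
E
```

```text
time_s: 4.45
position: [0.4451, 0.1214, 0.3049]
eef_rot: [3.141, 0.0, -0.528]
contact_force: [-0.5, 0.1, -0.7]
finger_gap: -0.002
grip_force: 0.0
```

View pics/wrist1.png

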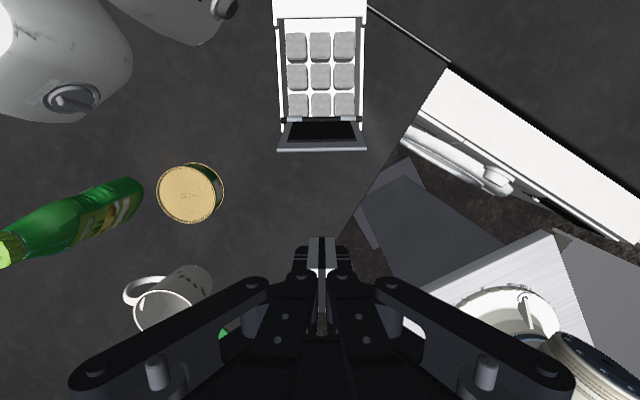

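The wrist view shows the tub square on. The lip's near edge is at row 23 (columns 273 to 368), and the lid's free edge is at row 151 (columns 277 to 367). The closed tips are at (322,240). I'll check the pose with these.

Run:
```python
from h import *
np.set_printoptions(precision=4,suppress=True)
d=dict(np.load("pics/w1.npz"))
O=np.array([.5624,.0535]);u=np.array([np.cos(.52),-np.sin(.52)]);v=np.array([-u[1],u[0]])
f=lambda P:np.array([(P[:2]-O)@u,(P[:2]-O)@v,P[2]])
for p,z in (((273,23),.074),((368,23),.074),((277,119),.061),((368,119),.061),((277,151),.158),((367,151),.158)): print(p,f(onz(d,*p,z)))
print("tcp",f(telemetry.sense()["position"]))
```

```text
(273, 23) [0.0417 0.0542 0.074 ]
(368, 23) [ 0.0409 -0.0535  0.074 ]
(277, 119) [-0.0629  0.0571  0.061 ]
(368, 119) [-0.0639 -0.0596  0.061 ]
(277, 151) [-0.0932  0.044   0.158 ]
(367, 151) [-0.0939 -0.0441  0.158 ]
tcp [-0.1356  0.0004  0.305 ]
```

```bash
python3 -m inch '[[0,0,0.028,0,0,0,1],[0,0,0.028,0,0,0,1],[0,0,0.028,0,0,0,1],[0,0,0.028,0,0,0,1],[0,0,0.028,0,0,0,1],[0,0,0.028,0,0,0,1],[0.005,0,0,0,0,0.008,1],[0.008,0,0,0,0,0,1],[0.008,0,0,0,0,0,1],[0.008,0,0,0,0,0,1],[0.008,0,0.001,0,0,0,1],[0.008,0,0.001,0,0,0,1],[0.008,0,0.002,0,0,0,1]]'
python3 - <<'E'
from h import *
s=imaging.read_camera("scene")["color"][130:250,280:410,::-1]; w=imaging.read_camera("wrist")["color"][:280,180:460,::-1]
cv2.imwrite("pics/p2.png",np.hstack([cv2.resize(s,(433,400)),cv2.resize(w,(400,400))[:, :360]]))
E
```

```text
time_s: 6.12
position: [0.4908, 0.094, 0.1332]
eef_rot: [-3.142, 0.0, -0.534]
contact_force: [-0.8, 1.5, 1.1]
finger_gap: 0.0
grip_force: 0.6
```

View pics/p2.png

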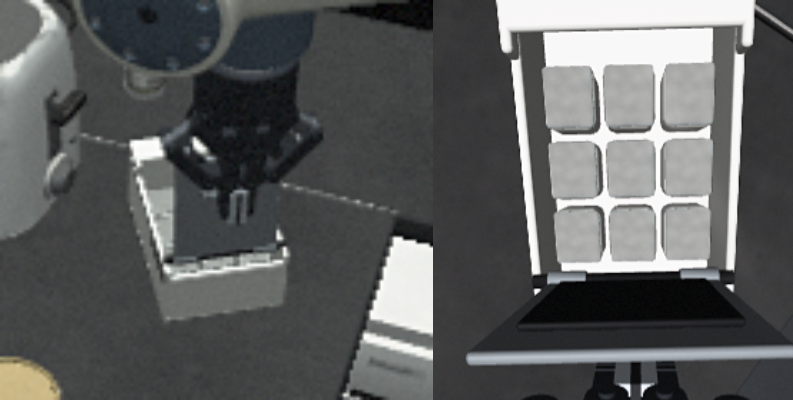

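The lid has been brought upright by the fingertips, with the fingers behind it and centred. I carry on along the arc.

```bash
python3 -m inch '[[0.007,0,0.0008,0,0,-0.012,1],[0.007,0,0.0008,0,0,0,1],[0.007,0,0.0009,0,0,0,1],[0.0053,0,0.002,0,0,0,1],[0.0052,0,0.0025,0,0,0,1],[0.0052,0,0.003,0,0,0,1],[0.0045,0,0.0035,0,0,0,1],[0.0042,0,0.004,0,0,0,1],[0.0039,0,0.0045,0,0,0,1],[0.0032,0,0.005,0,0,0,1],[0.0029,0,0.005,0,0,0,1],[0.0025,0,0.005,0,0,0,1]]'
python3 - <<'E'
from h import *
s=imaging.read_camera("scene")["color"][130:250,280:410,::-1]; w=imaging.read_camera("wrist")["color"][:280,180:460,::-1]
cv2.imwrite("pics/p3.png",np.hstack([cv2.resize(s,(433,400)),cv2.resize(w,(400,400))[:, :360]]))
E
```

```text
time_s: 7.72
position: [0.541, 0.0653, 0.0962]
eef_rot: [-3.141, -0.001, -0.522]
contact_force: [2.2, -0.1, 2.8]
finger_gap: 0.005
grip_force: 1.4
```

View pics/p3.png

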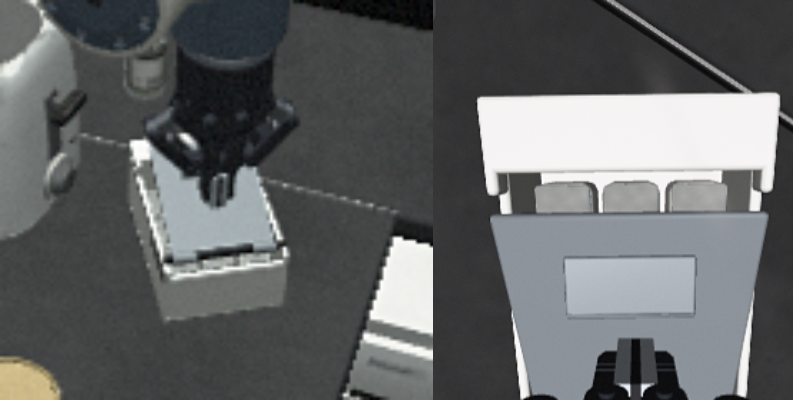

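The lid is folded to about 0.3 rad, its edge is still short of the lip, and the tip is on the bare panel short of the step. Now I press it flat.

```bash
python3 -m inch '[[0.0012,0,0.003,0,0,0,1],[0.001,0,0.003,0,0,0,1],[0.0006,0,0.003,0,0,0,1],[0.0004,0,0.003,0,0,0,1],[0,0,0.002,0,0,0,1],[0,0,0.001,0,0,0,1],[0,0,0.001,0,0,0,1],[0,0,0,0,0,0,1]]'
```

```text
time_s: 8.82
position: [0.5434, 0.0638, 0.0804]
eef_rot: [-3.141, -0.0, -0.522]
contact_force: [1.3, -1.5, 2.5]
finger_gap: -0.001
grip_force: 1.5
```

```bash
python3 -m inch '[[0,0,0.0008,0,0,0,1],[0,0,0,0,0,0,1]]';python3 -m inch '[[0,0,0.0008,0,0,0,1],[0,0,0,0,0,0,1]]'; python3 -m inch '[[0,0,0.0008,0,0,0,1],[0,0,0,0,0,0,1]]'
```

```text
time_s: 9.07
position: [0.5434, 0.0638, 0.0795]
eef_rot: [-3.141, -0.0, -0.522]
contact_force: [1.3, -2.0, 2.4]
finger_gap: -0.005
grip_force: 1.6
time_s: 9.32
position: [0.5435, 0.0638, 0.0789]
eef_rot: [-3.141, -0.0, -0.522]
contact_force: [1.2, -1.0, 4.8]
finger_gap: -0.0
grip_force: 2.2
time_s: 9.57
position: [0.5435, 0.0638, 0.0787]
eef_rot: [-3.141, -0.001, -0.522]
contact_force: [0.8, -1.6, 8.4]
finger_gap: -0.001
grip_force: 4.2
```

Run:
```python
from h import *
s=imaging.read_camera("scene")["color"][130:250,280:410,::-1]; w=imaging.read_camera("wrist")["color"][:280,180:460,::-1]
cv2.imwrite("pics/p4.png",np.hstack([cv2.resize(s,(433,400)),cv2.resize(w,(400,400))[:, :360]]))
```

```text
(no output)
```

View pics/p4.png

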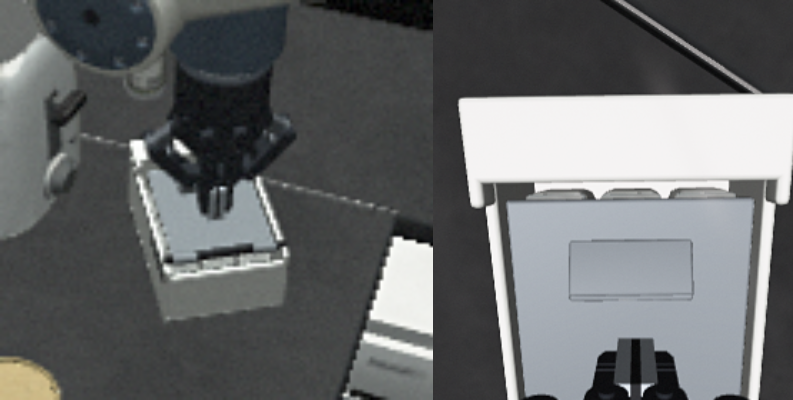

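The lid is flat at a tip height of 65 mm as expected, with 8 N down. Its edge is just short of the lip and the step is ahead of the tip. Now I slide forward.

```bash
for i in 1; do python3 -m inch '[[0.002,0,0,0,0,0,1],[0.002,0,0,0,0,0,1],[0.002,0,0,0,0,0,1],[0,0,0,0,0,0,1]]'; python3 -m inch '[[0.002,0,0,0,0,0,1],[0.002,0,0,0,0,0,1],[0,0,0,0,0,0,1]]';python3 -m inch '[[0.002,0,0,0,0,0,1],[0.002,0,0,0,0,0,1],[0,0,0,0,0,0,1]]'; done
```

```text
time_s: 10.18
position: [0.5476, 0.0615, 0.0785]
eef_rot: [-3.141, 0.002, -0.522]
contact_force: [-3.9, 2.2, 10.7]
finger_gap: -0.001
grip_force: 5.6
time_s: 10.55
position: [0.5511, 0.0595, 0.0785]
eef_rot: [-3.141, 0.002, -0.522]
contact_force: [-4.0, 2.0, 10.4]
finger_gap: 0.001
grip_force: 5.5
time_s: 10.92
position: [0.5546, 0.0576, 0.0785]
eef_rot: [-3.141, 0.002, -0.522]
contact_force: [-2.9, 2.4, 11.4]
finger_gap: 0.001
grip_force: 5.5
```

```bash
python3 -m inch '[[0.002,0,0,0,0,0,1],[0.002,0,0,0,0,0,1],[0,0,0,0,0,0,1]]'; python3 -m inch '[[0.002,0,0,0,0,0,1],[0.002,0,0,0,0,0,1],[0,0,0,0,0,0,1]]'
python3 - <<'E'
from h import *
s=imaging.read_camera("scene")["color"][130:250,280:410,::-1]; w=imaging.read_camera("wrist")["color"][:280,180:460,::-1]
cv2.imwrite("pics/p5.png",np.hstack([cv2.resize(s,(433,400)),cv2.resize(w,(400,400))[:, :360]]))
E
```

```text
time_s: 11.3
position: [0.5581, 0.0556, 0.0785]
eef_rot: [-3.141, 0.002, -0.522]
contact_force: [-3.6, 1.5, 11.3]
finger_gap: -0.002
grip_force: 5.5
time_s: 11.68
position: [0.5612, 0.0538, 0.0784]
eef_rot: [-3.141, 0.002, -0.522]
contact_force: [-5.5, 3.5, 11.1]
finger_gap: 0.003
grip_force: 5.8
```

View pics/p5.png

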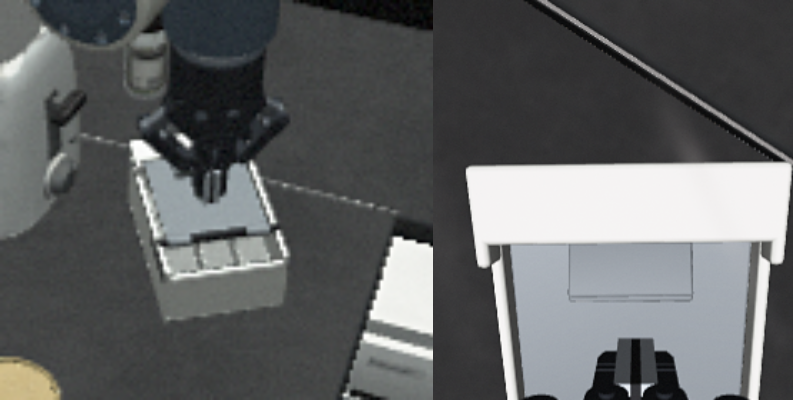

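The lid has been carried along by friction: the tip-to-step gap is unchanged, and the free edge is now under the lip. I continue gently until the step or the stop is felt.

```bash
python3 -m inch '[[0.002,0,-0.0004,0,0,0,1],[0.002,0,0,0,0,0,1],[0,0,0,0,0,0,1]]'; python3 -m inch '[[0.002,0,0,0,0,0,1],[0.002,0,0,0,0,0,1],[0,0,0,0,0,0,1]]'
```

```text
time_s: 12.15
position: [0.564, 0.0519, 0.0784]
eef_rot: [3.141, 0.004, -0.522]
contact_force: [-5.2, 3.4, 10.8]
finger_gap: -0.002
grip_force: 5.5
time_s: 12.52
position: [0.5674, 0.0498, 0.0783]
eef_rot: [3.141, 0.004, -0.522]
contact_force: [-6.7, 3.4, 9.9]
finger_gap: -0.001
grip_force: 5.4
```

```bash
python3 -m inch '[[0.002,0,0,0,0,0,1],[0,0,0,0,0,0,1]]'; python3 -m inch '[[0.0015,0,0,0,0,0,1],[0,0,0,0,0,0,1]]'
python3 - <<'E'
from h import *
s=imaging.read_camera("scene")["color"][130:250,280:410,::-1]; w=imaging.read_camera("wrist")["color"][:280,180:460,::-1]
cv2.imwrite("pics/p6.png",np.hstack([cv2.resize(s,(433,400)),cv2.resize(w,(400,400))[:, :360]]))
E
```

```text
time_s: 12.78
position: [0.569, 0.0488, 0.0783]
eef_rot: [3.141, 0.004, -0.522]
contact_force: [-5.4, 3.0, 10.6]
finger_gap: 0.003
grip_force: 5.3
time_s: 13.02
position: [0.5703, 0.0481, 0.0783]
eef_rot: [3.141, 0.004, -0.522]
contact_force: [-5.8, 2.9, 10.2]
finger_gap: -0.002
grip_force: 5.2
```

View pics/p6.png

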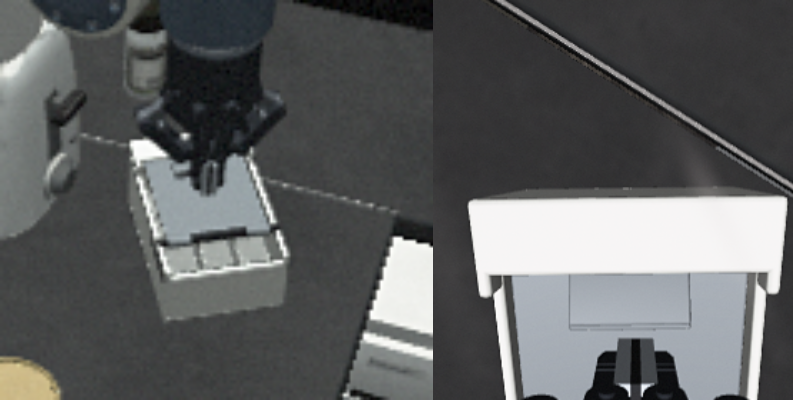

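The tip is now slipping toward the step while the lid stays put under the lip, so the lid is at its stop. I confirm with a light push on the step.

```bash
python3 -m inch '[[0.0015,0,0,0,0,0,1],[0.001,0,0,0,0,0,1],[0,0,0,0,0,0,1]]'; python3 -m inch '[[0.001,0,0,0,0,0,1],[0,0,0,0,0,0,1]]'
```

```text
time_s: 13.5
position: [0.5725, 0.0468, 0.0782]
eef_rot: [3.141, 0.004, -0.522]
contact_force: [-6.2, 3.4, 10.4]
finger_gap: -0.002
grip_force: 5.1
time_s: 13.75
position: [0.5733, 0.0463, 0.0782]
eef_rot: [3.141, 0.004, -0.522]
contact_force: [-4.8, 3.9, 9.9]
finger_gap: -0.001
grip_force: 5.0
```

```bash
python3 -m inch '[[0.001,0,0,0,0,0,1],[0,0,0,0,0,0,1]]'; python3 -m inch '[[0.001,0,0,0,0,0,1],[0,0,0,0,0,0,1]]'; python3 -m inch '[[0.001,0,0,0,0,0,1],[0,0,0,0,0,0,1]]'
```

```text
time_s: 14.0
position: [0.5742, 0.0458, 0.0782]
eef_rot: [3.141, 0.004, -0.522]
contact_force: [-6.1, 3.3, 9.4]
finger_gap: -0.0
grip_force: 5.0
time_s: 14.25
position: [0.575, 0.0454, 0.0781]
eef_rot: [3.141, 0.004, -0.522]
contact_force: [-6.1, 3.4, 9.5]
finger_gap: 0.004
grip_force: 5.8
time_s: 14.5
position: [0.575, 0.0453, 0.078]
eef_rot: [3.141, 0.006, -0.522]
contact_force: [-7.7, 5.6, 10.9]
finger_gap: -0.002
grip_force: 7.1
```

Step contact is confirmed: the tip stopped with about 9.5 N along x. After one small extra push I relieve the pressure, back off and lift clear.

```bash
python3 -m inch '[[0.001,0,0,0,0,0,1],[0,0,0,0,0,0,1]]'; python3 -m inch '[[0,0,-0.001,0,0,0,1],[0,0,-0.001,0,0,0,1],[-0.002,0,-0.001,0,0,0,1],[-0.003,0,-0.003,0,0,0,1],[-0.003,0,-0.006,0,0,0,1],[0,0,-0.02,0,0,0,1],[0,0,-0.03,0,0,0,1],[0,0,-0.03,0,0,0,1],[0,0,-0.03,0,0,0,1],[-0.03,0,-0.03,0,0,0,1],[-0.03,0,0,0,0,0,1],[-0.03,0,0,0,0,0,1],[0,0,0,0,0,0,1],[0,0,0,0,0,0,1]]'
python3 - <<'E'
from h import *
np.set_printoptions(precision=4,suppress=True)
s=imaging.read_camera("scene")["color"][130:250,280:410,::-1]; d=imaging.read_camera("wrist");w=d["color"][:280,180:460,::-1]
np.savez("pics/w7.npz",**d)
cv2.imwrite("pics/p7.png",np.hstack([cv2.resize(s,(433,400)),cv2.resize(w,(400,400))[:, :360]]))
E
```

```text
time_s: 14.75
position: [0.5751, 0.0452, 0.0778]
eef_rot: [3.141, 0.007, -0.522]
contact_force: [-10.4, 7.9, 12.8]
finger_gap: -0.002
grip_force: 9.2
time_s: 16.5
position: [0.4941, 0.092, 0.2305]
eef_rot: [-3.141, -0.0, -0.522]
contact_force: [1.0, -0.2, 0.0]
finger_gap: 0.003
grip_force: 0.0
```

View pics/p7.png

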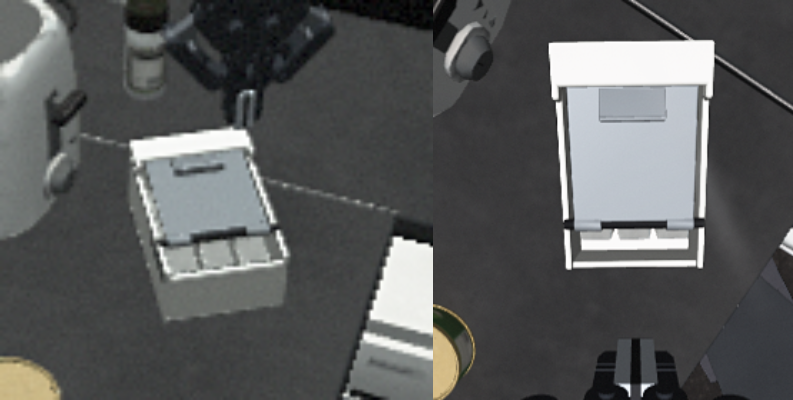

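The lid lies flat with its edge under the lip. The step is 21 mm short of the lip edge in the wrist view, which means the full 20 mm of travel, and the arm is clear. I hand in.

```bash
python3 -c "from plant import arm; print(arm.job_done())"
```

```text
the job is handed in; nothing more can be done
None
```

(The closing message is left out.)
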